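Make up two pneumatic repair kits

TASK

Make up the two kits from the stock on the bench: into the blue tray the pressure regulator, the hand valve with the red button and the bronze silencer, and into the red tray the black filter canister and the brass hose coupling. In each tray the big part (regulator, canister) goes in the large compartment and each small part in a small compartment of its own, all standing upright on the tray's floor. Leave the green-button valve and the white canister where they stand, and knock none of the parts over.

Things in the scene. Friction and masses are not known exactly. Their poses are not given: they have to be found in the camera images.
- blue_tray: Blue kit tray, fixed, 166 (x) x 164 x 20 mm high; walls and floor 4 mm. Origin: centre of underside, z up. A wall along y, centred at x=+12, leaves one large compartment on the -x side (89 x 156 inside, centre x=-34.5, y=0) and two small ones on the +x side (65 x 76 inside, centres x=+46.5, y=+40 and -40), parted by a wall at y=0. Left or right of the stock; yaw varies.
- red_tray: Red kit tray, fixed, 166 (x) x 164 x 20 mm high; walls and floor 4 mm. Origin: centre of underside, z up. A wall along y, centred at x=+12, leaves one large compartment on the -x side (89 x 156 inside, centre x=-34.5, y=0) and two small ones on the +x side (65 x 76 inside, centres x=+46.5, y=+40 and -40), parted by a wall at y=0. Left or right of the stock; yaw varies.
- regulator: Pressure regulator, a big part: grey body 40 x 40 mm, 44 mm high; a dial gauge (28 mm) stands 12 mm out of its -x face, 26 mm up; on top a black fluted knob 34 mm in diameter, 50 to 78 mm up (rigid, grip its side). 0.2-0.4 kg. Origin: centre of the body's underside, below the knob's axis; z is its up axis.
- red_valve: Hand valve with a RED button, a small part: 34 mm aluminium cube at the bottom, black neck 22 mm in diameter, on top a rigid round red button 38 mm in diameter, 46 to 61 mm up (grip its side). 0.1-0.2 kg. Origin: centre of underside; z is its up axis.
- silencer: Bronze silencer, a small part: brass hexagon foot 36 mm across flats, 12 mm high; bronze-brown ringed round body 32 mm in diameter with rounded top, 55 mm high overall. 0.09-0.16 kg. Origin: centre of underside; z is its up axis.
- black_canister: BLACK filter canister, a big part: upright cylinder 52 mm in diameter, 75 mm high, 0.19-0.33 kg; steel band near the top, small bronze disc in the middle of the top. Origin: centre of underside; z is its up axis.
- coupling: Brass hose coupling, a small part: hexagon foot 30 mm across flats, 14 mm high; round brass body 28 mm in diameter, 14 to 50 mm up; thin barbed hose tail, 11-15 mm, up to 70 mm. 0.1-0.17 kg. Origin: centre of underside; z is its up axis.
- white_canister: WHITE filter canister, stays in the stock: upright cylinder 52 mm in diameter, 75 mm high, 0.19-0.33 kg; steel band near the top, small bronze disc in the middle of the top. Origin: centre of underside; z is its up axis. (All seven parts stand upright, at least 90 mm apart, in shuffled places; a loose ring and a nut, under 11 mm high, lie among them.)
- green_valve: Hand valve with a GREEN button, stays in the stock: 34 mm aluminium cube at the bottom, black neck 22 mm in diameter, on top a rigid round green button 38 mm in diameter, 46 to 61 mm up (grip its side). 0.1-0.2 kg. Origin: centre of underside; z is its up axis.

How it is judged:
At the end, for the whole second after the job is handed in: Each kit part upright (tilt below 0.1 rad), still and released on its tray's floor (within 4 mm), its centre inside the right compartment: big part in the large one, small parts one to each small one. Green-button valve and white canister within 20 mm of their start (x of regulator in the frame of blue_tray between -0.079 and 0.01 m and y of regulator in the frame of blue_tray between -0.078 and 0.078 m and x of black_canister in the frame of red_tray between -0.079 and 0.01 m and y of black_canister in the frame of red_tray between -0.078 and 0.078 m and (((x of red_valve in the frame of blue_tray between 0.014 and 0.079 m and y of red_valve in the frame of blue_tray between 0.002 and 0.078 m) and (x of silencer in the frame of blue_tray between 0.014 and 0.079 m and y of silencer in the frame of blue_tray between -0.078 and -0.002 m)) or ((x of red_valve in the frame of blue_tray between 0.014 and 0.079 m and y of red_valve in the frame of blue_tray between -0.078 and -0.002 m) and (x of silencer in the frame of blue_tray between 0.014 and 0.079 m and y of silencer in the frame of blue_tray between 0.002 and 0.078 m))) and ((x of coupling in the frame of red_tray between 0.014 and 0.079 m and y of coupling in the frame of red_tray between 0.002 and 0.078 m) or (x of coupling in the frame of red_tray between 0.014 and 0.079 m and y of coupling in the frame of red_tray between -0.078 and -0.002 m)) and z of regulator in the frame of blue_tray between 0.001 and 0.008 m and angle between each of regulator, red_valve, silencer, black_canister, coupling's own z axis and vertical below 0.1 rad and linear speed of each of regulator, red_valve, silencer, black_canister, coupling below 0.02 m/s and z of red_valve in the frame of blue_tray between 0.001 and 0.008 m and z of silencer in the frame of blue_tray between 0.001 and 0.008 m and z of black_canister in the frame of red_tray between 0.001 and 0.008 m and z of coupling in the frame of red_tray between 0.001 and 0.008 m and distance of each of white_canister, green_valve from where it was at the start of the episode below 0.02 m); the robot touches nothing.
It fails at once if the green-button valve or the white canister is moved by more than 20 mm (distance of any of white_canister, green_valve from where it was at the start of the episode above 0.02 m).
It fails at once if one of the seven parts is knocked over (angle between any of black_canister, white_canister, red_valve, green_valve, regulator, coupling, silencer's own z axis and vertical above 0.7 rad).
It also fails if it takes over 136 s, if anything falls off the work surface, if the arm or the gripper's body presses on something with over 40 N, if the wrist force passes 120 N, or if a joint passes its speed limit or range.

ROBOT

A 6-joint arm with a two-finger parallel gripper is mounted at the origin on the work surface. World frame = base frame: x ahead of the robot, y to its left, z up, the work surface at z = 0. Lengths are in m, angles in rad, forces in N, time in s.
With the tool pointing down it reaches from about 0.25 to 0.775 m from the base axis. Payload 4 kg.
Tool frame: the origin (TCP) lies on the centre line of the jaws, within the pads' length; the fingertips stand 17 mm ahead of it and the grasp point (between the pads) lies 2 mm behind it; z points along the fingers, y is the line along which they close (so a half turn about z gives the same grasp; the last joint's range is limited). The gripper opens to 94 mm and grips with 3 to 60 N. Pads are 16 mm wide; open, the fingers measure 119 mm over their backs; the gripper's body (75 mm by 177 mm) begins 78 mm behind the grasp point.
Start: joints at [-1.23, 0.087, 1.371, -0, 1.684, -0.103], TCP at [0.236, -0.497, 0.223] pointing down, gripper open.
Joint ranges: [-3.1, 3.1], [-0.76, 2.03], [0.27, 2.55], [-1.08, 4.22], [0.17, 2.65], [-2.57, 2.57]. Speed limits (rad/s): [2.79, 2.79, 3.14, 3.14, 3.14, 3.14].

INTERFACE

Orientations are given as [roll, pitch, yaw] about the fixed x, y, z axes, in that order (R = Rz(yaw) Ry(pitch) Rx(roll)).
In Python, from bench import robot gives the robot as it stands.
- The arm moves only by the tool servo_tool, never from a script. Its argument "plan" is a list of rows, each a list of 7 numbers: the shift along the tool's x, y, z normalised to -1 to 1, where 1 is 0.1 m, then the turn, a rotation vector about the tool's x, y, z normalised to -1 to 1, where 1 is pi/2 rad, then the finger opening in mm, from 0 to 94. In form: [[x, y, z, ax, ay, az, gripper], ...]. A call has 1 to 12 rows; each row is the pose to reach, as a shift and turn from the pose commanded when the call began, along the tool's axes at that moment; what a row does not reach only later rows make up. A row lasts 1/12 s, in which the tool goes at most 41.7 mm and 7.16 degrees, less where a joint would pass 70% of its speed; a pose out of reach is approached as far as the arm can. A call with a number of a shift or a turn outside -1 to 1 is refused whole. A call with a gripper value outside its range is refused whole. The fingers move at their own pace and stop on an object; the grip force is fixed at half the most. Time passes only in rows, so rows that repeat a pose let the fingers close. It gives the time, the measured TCP pose, the force, the opening and the grip force at its end, in the units of the state.
- robot.get_obs(): the state, without advancing time (a new reading comes with each control period).
- robot.snapshot(name): name is "side" or "top"; returns the picture (400x640x3 uint8, red, green, blue); there is no depth.
- robot.camera_params(name): a dict with "camera_matrix" (3x3 intrinsics, pixels), "distortion" ([k1, k2, p1, p2, k3] as OpenCV has them; the pictures are not rectified), "rvec" (rotation vector, rad) and "tvec" (3), from world to camera coordinates, as OpenCV has them. Camera axes: x right, y down, z forward; pixel columns grow to the right and rows downward; lengths in m; the calibration is good to about 2 mm. A picture is of the moment at which its call begins. camera_params takes no time and is no camera call.
- robot.close_job(): hands the job in; it is judged then, once.
Trained networks look in the newest picture that a camera, given by its name, has taken for a name from the list of things; names that differ only in an ending like _2 or _b are one class to them, and where a whole thing is asked for, a point or a joint stands for the part that bears it (a point fixed in the world has none). Each returns a list of dicts, best first, with "conf" (0 to 1); they miss things now and then, are a little off and sometimes report something else, mostly with a low value. They report only what shows in the picture. A call takes as long as a camera call.
- robot.find_in(thing, camera): "extent" ([centre column, centre row, width, height] in pixels, round what is visible of it).
The state is a dict: "time": time; "joint_positions": joint angles; "qvel": joint speeds; "joint_torque": joint torques, N m; "tool_pos": TCP position; "ee_rot": TCP orientation; "wrist_force": force on the tool from outside, world axes, zero at the start; "wrist_torque": the same for the moment, N m; "width": finger opening in m; "finger_force": force on a finger pad.
Only numpy, scipy, OpenCV 4.12 (cv2) and the standard library are available. Lean on these libraries where they do the work, as an engineer would, in place of code of your own. Each camera call takes 0.05 s, during which the arm holds its last target. There are 200 camera calls.

## Working session

There is one attempt and no reset: what is moved stays moved. The work goes in short steps, Python scripts to look and compute and a tool call to move; the robot and the scene stay as the last step left them, time stands still between calls to the robot, and variables do not carry over. Pictures are saved under pics/ and viewed, at most 14 in all, crops included, and the job is handed in when it is done.

Besides the shell and the picture viewer there is one more tool, called after "Request:" as name([rows], argument=value, ...), one row to a line, values as JSON. servo_tool: Moves the arm, as the interface text tells. Scaled input: -1 to 1 covers 0.1 m each way for a shift and pi/2 rad each way for a turn. Its arguments: {"type":"object","properties":{"plan":{"type":"array","items":{"type":"array","items":{"type":"number"}}}},"required":["plan"]}

```bash
mkdir -p pics
python3 - <<'E'
from bench import robot
import cv2,numpy as np
for n in ("top","side"):
    im=robot.snapshot(n); cv2.imwrite(f"pics/{n}0.png",im[:,:,::-1])
    p=robot.camera_params(n); R=cv2.Rodrigues(np.array(p["rvec"]))[0]; print(n,p["camera_matrix"],p["distortion"],(-R.T@np.array(p["tvec"]).ravel()).round(3))
    for t in "blue_tray red_tray regulator red_valve silencer black_canister coupling white_canister green_valve".split():
        print(t,[(np.round(d["extent"],1).tolist(),round(d["conf"],2)) for d in robot.find_in(t,n)[:2]])
print(robot.get_obs())
E
```

```text
top [[428.36036235   0.         314.47770689]
 [  0.         428.36036235 203.72772179]
 [  0.           0.           1.        ]] [0.01361712 0.         0.         0.         0.        ] [0.52  0.019 1.003]
blue_tray [([461.3, 239.3, 88.0, 85.3], 0.94), ([275.4, 156.4, 24.6, 26.4], 0.23)]
red_tray [([182.5, 212.5, 95.6, 88.8], 0.79)]
regulator [([326.3, 206.7, 29.8, 25.4], 0.89)]
red_valve [([376.1, 203.5, 19.5, 22.0], 0.62)]
silencer [([318.1, 257.5, 15.7, 18.8], 0.71)]
black_canister [([275.5, 157.9, 25.3, 25.6], 0.79), ([318.1, 155.9, 22.9, 20.7], 0.73)]
coupling [([371.5, 254.9, 15.2, 11.5], 0.71)]
white_canister [([372.1, 159.2, 24.0, 26.7], 0.94), ([464.4, 241.0, 85.1, 85.8], 0.68)]
green_valve [([319.4, 155.9, 22.1, 20.4], 0.71)]
side [[425.26977048   0.         318.47858078]
 [  0.         425.26977048 202.57333409]
 [  0.           0.           1.        ]] [-0.01287018  0.          0.          0.          0.        ] [0.213 0.619 0.491]
blue_tray [([412.3, 162.8, 82.0, 49.2], 0.58)]
red_tray [([220.2, 329.7, 157.9, 132.2], 0.87)]
regulator [([319.4, 200.4, 33.6, 46.4], 0.7
[... 310 characters left out ...]
joint_positions': array([-1.23007315e+00,  8.71856485e-02,  1.37071085e+00, -2.25484494e-06,
        1.68358950e+00, -1.03112664e-01]), 'qvel': array([-2.77683168e-04, -8.06162020e-04,  9.41842684e-05, -9.95467566e-04,
       -3.72487098e-04, -1.15616194e-03]), 'joint_torque': array([ 1.20521099e-04, -3.40046704e+01, -3.02605891e+01,  7.16189691e-02,
        2.35880725e-02, -5.96865917e-06]), 'tool_pos': array([ 0.23616772, -0.49673087,  0.22250822]), 'ee_rot': array([3.14148680e+00, 1.32059167e-05, 4.43835586e-01]), 'wrist_force': array([ 0.81075051, -0.76776532,  0.85245228]), 'wrist_torque': array([ 0.00905277,  0.0232872 , -0.01398094]), 'finger_force': 0.0, 'width': 0.09390839108174351}
```

View pics/top0.png

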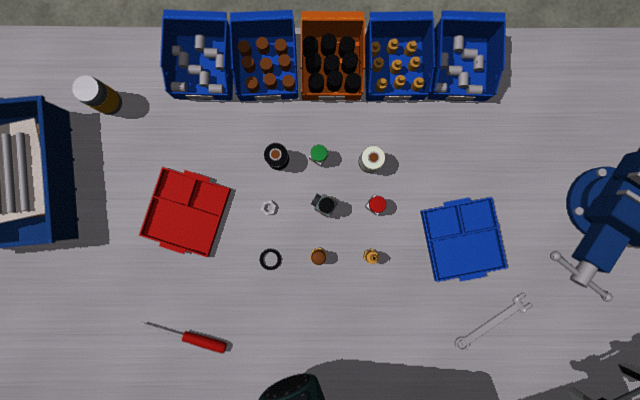

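View pics/side0.png

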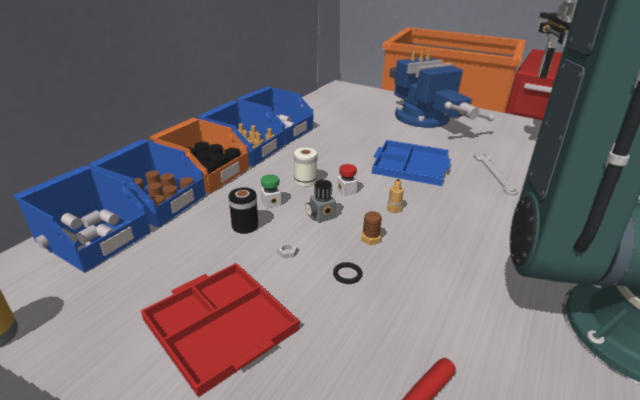

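```bash
cat > h.py <<'E'
import cv2,numpy as np
from bench import robot
def back(n,uv,z):
    p=robot.camera_params(n);R=cv2.Rodrigues(np.array(p["rvec"]))[0];t=np.array(p["tvec"]).ravel()
    q=cv2.undistortPoints(np.array(uv,float).reshape(-1,1,2),np.array(p["camera_matrix"]),np.array(p["distortion"])).reshape(-1,2)
    d=np.c_[q,np.ones(len(q))]@R;c=-R.T@t
    return (c+d*((z-c[2])/d[:,2])[:,None])[:,:2]
def proj(n,X):
    p=robot.camera_params(n)
    return cv2.projectPoints(np.array(X,float).reshape(-1,1,3),np.array(p["rvec"]),np.array(p["tvec"]),np.array(p["camera_matrix"]),np.array(p["distortion"]))[0].reshape(-1,2)
E
python3 - <<'E'
from h import *
im=cv2.imread("pics/top0.png");hsv=cv2.cvtColor(im,cv2.COLOR_BGR2HSV);H,S,V=cv2.split(hsv)
S4=cv2.resize(im,None,fx=4,fy=4,interpolation=cv2.INTER_CUBIC)
def blob(m,box):
    k=np.zeros_like(m);a,b,c,d=box;k[b:d,a:c]=m[b:d,a:c];ys,xs=np.nonzero(k);return np.c_[xs,ys],k
red=((H<6)|(H>174))&(S>130);blue=(abs(H.astype(int)-112)<12)&(S>130);green=(abs(H.astype(int)-65)<20)&(S>100)
for n,m,box in(("blue",blue,(410,185,520,290)),("red",red,(130,155,245,265))):
    _,k=blob(m.astype(np.uint8),box);k=cv2.morphologyEx(k,cv2.MORPH_CLOSE,np.ones((7,7)))
    c=max(cv2.findContours(k,0,2)[0],key=cv2.contourArea).reshape(-1,2)
    ctr,sz,ang=cv2.minAreaRect((back("top",c,.018)*1000).astype(np.float32));print(n,ctr,sz,ang)
    # fit by sampling: outline distances to 166x164 square
    from scipy.optimize import least_squares
    P=back("top",c,.018)
    def f(v):
        d=(P-v[:2])@np.array([[np.cos(v[2]),-np.sin(v[2])],[np.sin(v[2]),np.cos(v[2])]])
        q=np.abs(d)-[.083,.082];return np.where(q.max(1)>0,np.hypot(*np.maximum(q,0).T),q.max(1))
    a0=np.deg2rad(ang); a0=(a0+np.pi/4)%(np.pi/2)-np.pi/4
    s=least_squares(f,[ctr[0]/1e3,ctr[1]/1e3,a0],loss="soft_l1",f_scale=.001);v=s.x;print(v, np.abs(s.fun).mean())
    rot=np.array([[np.cos(v[2]),-np.sin(v[2])],[np.sin(v[2]),np.cos(v[2])]])
    for seg in ([(-83,-82),(83,-82),(83,82),(-83,82),(-83,-82)],[(12,-82),(12,82)],[(12,0),(83,0)]):
        w=(rot@(np.array(seg)/1e3).T).T+v[:2]
        cv2.polylines(S4,[np.int32(proj("top",np.c_[w,np.full(len(w),.02)])*4+1.5)],False,(0,255,255),1)
for n,m,box,z in(("redv",red,(362,190,392,218),.058),("greenv",green,(305,140,335,170),.058)):
    p,_=blob(m,box);e=(p.min(0)+p.max(0))/2;print(n,len(p),p.min(0),p.max(0),back("top",[p.mean(0),e],z))
bench=np.median(im[150:160,220:250].reshape(-1,3),0)
cv2.imwrite("pics/parts.png",cv2.resize(im[138:274,255:395],None,fx=5,fy=4.4,interpolation=cv2.INTER_CUBIC)[:598] if 0 else cv2.resize(im[138:274,255:395],None,fx=4.4,fy=4.4,interpolation=cv2.INTER_CUBIC))
cv2.imwrite("pics/trays.png",np.hstack([S4[640:1060,540:940],S4[760:1180,1660:2060]]))
E
```

```text
blue (482.4787902832031, -324.7716979980469) (183.5217742919922, 168.17247009277344) 11.228111267089844
[ 0.48284202 -0.32472631  0.19760493] 0.002268438725339885
red (543.8826293945312, 314.71173095703125) (166.32034301757812, 183.66897583007812) 72.23468780517578
[ 0.54380151  0.31477083 -0.30902337] 0.002229472273277495
redv 225 [369 196] [385 212] [[ 0.56042912 -0.12164076]
 [ 0.56039799 -0.12101288]]
greenv 215 [311 145] [326 161] [[0.67376579 0.0081383 ]
 [0.67330844 0.0083798 ]]
```

View pics/parts.png

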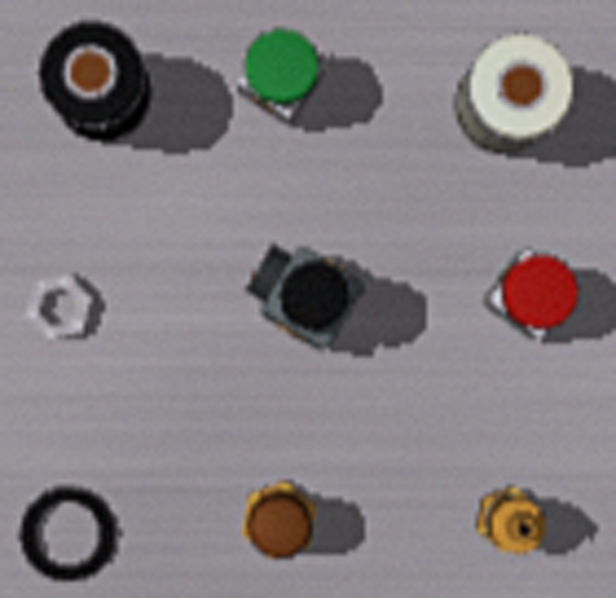

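View pics/trays.png

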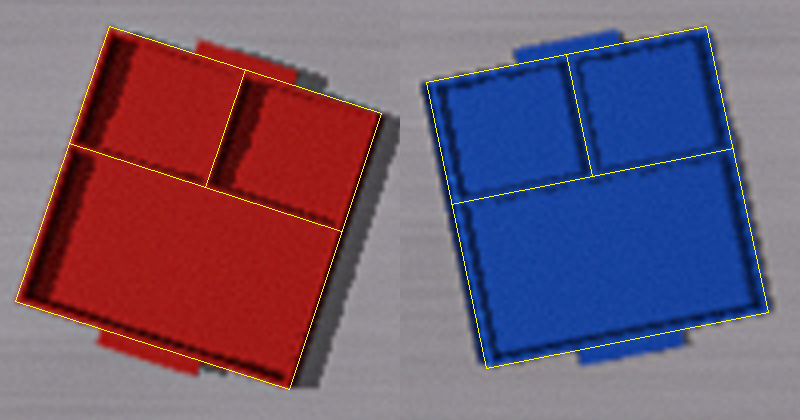

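Top view: black disc px (275.7,154.4), white (373.4,157.5), knob (326.6,205), red button (377.6,204), silencer (318.4,257.3), coupling tail (373.9,257.8). The tray model outlines fit the images closely.

Run:
```python
from h import *
q=lambda x,y:((x+.5)/4.4-.5+255,(y+.5)/4.4-.5+138)
for n,p,z in(("black",(91,72),.075),("white",(521,86),.075),("reg",(315,295),.077),("redv",(540,291),.061),("green",(282,66),.061),("sil",(279,526),.045),("coupTip",(523,527),.070),("coupBody",(515,522),.05)):
    print(n,back("top",[q(*p)],z).round(4))
for n,v in(("blue",(.48284,-.32473,.1976)),("red",(.5438,.31477,-.309))):
    c,s=np.cos(v[2]),np.sin(v[2])
    for o in((-.0345,0),(.0465,.04),(.0465,-.04)):print(n,o,np.round([v[0]+c*o[0]-s*o[1],v[1]+s*o[0]+c*o[1]],4))
# side-view check: project the estimates' mid-height
for n,x in(("reg",(.559,-.01)),("sil",(.43,.01))):print(n,proj("side",[(*x,.03)]))
```

```text
black [[0.6681 0.1027]]
white [[ 0.6618 -0.1102]]
reg [[ 0.5579 -0.0083]]
redv [[ 0.5608 -0.1213]]
green [[0.6737 0.008 ]]
sil [[0.4422 0.0088]]
coupTip [[ 0.444  -0.1111]]
coupBody [[ 0.4449 -0.1099]]
blue (-0.0345, 0) [ 0.449  -0.3315]
blue (0.0465, 0.04) [ 0.5206 -0.2764]
blue (0.0465, -0.04) [ 0.5363 -0.3548]
red (-0.0345, 0) [0.5109 0.3253]
red (0.0465, 0.04) [0.6003 0.3387]
red (0.0465, -0.04) [0.5759 0.2625]
reg [[322.77353585 202.20435682]]
sil [[377.91918464 227.46678647]]
```

Request:
servo_tool([
  [0,0,0,0,0,0.2825,90],
  [0,0,0,0,0,0.2825,90],
  [0,0,0,0,0,0.2825,90],
  [0,0,0,0,0,0.2825,90],
  [0,0,0,0,0,0.2825,90],
  [0,0,0,0,0,0.2825,90],
])

```text
time: 1.5
tool_pos: [0.2362, -0.4967, 0.2225]
ee_rot: [3.142, -0.0, 0.002]
wrist_force: [0.2, 0.2, 0.3]
width: 0.0899
finger_force: 0.0
```

Request:
servo_tool([
  [1,-1,0,0,0,0,80],
  [1,-1,0,0,0,0,80],
  [1,-1,0,0,0,0,80],
  [1,-1,0,0,0,0,80],
  [1,-1,0,0,0,0,80],
])

```text
time: 1.92
tool_pos: [0.3386, -0.3941, 0.2229]
ee_rot: [-3.141, -0.001, 0.007]
wrist_force: [0.8, -1.3, 0.7]
width: 0.0797
finger_force: 0.0
```

Request:
servo_tool([
  [1,-1,0,0,0,0,80],
  [1,-1,0,0,0,0,80],
  [1,-1,0,0,0,0,80],
  [1,-1,0,0,0,0,80],
  [1,-1,0,0,0,0,80],
])

```text
time: 2.33
tool_pos: [0.4379, -0.295, 0.2224]
ee_rot: [-3.141, -0.001, 0.006]
wrist_force: [-0.6, 0.1, -0.6]
width: 0.0802
finger_force: 0.0
```

Request:
servo_tool([
  [1,-1,0,0,0,0,80],
  [1,-1,0,0,0,0,80],
  [1,-1,0,0,0,0,80],
  [1,-1,0,0,0,0,80],
  [1,-1,0,0,0,0,80],
])

```text
time: 2.75
tool_pos: [0.5375, -0.1958, 0.2219]
ee_rot: [-3.141, 0.0, 0.004]
wrist_force: [-1.6, 0.2, -0.2]
width: 0.0798
finger_force: 0.0
```

Request:
servo_tool([
  [0.246,-0.754,0.7,0,0,0,80],
  [0.246,-0.754,0.7,0,0,0,80],
  [0.246,-0.754,0.7,0,0,0,80],
  [0.246,-0.754,0.7,0,0,0,80],
  [0.246,-0.754,0.7,0,0,0,80],
  [0.246,-0.754,0.7,0,0,0,80],
])

```text
time: 3.25
tool_pos: [0.5606, -0.1239, 0.1538]
ee_rot: [3.139, -0.001, -0.002]
wrist_force: [0.6, -0.3, 0.0]
width: 0.0804
finger_force: 0.0
```

Request:
servo_tool([
  [0,0,0,0,0,0,80],
  [0,0,0.3,0,0,0,80],
  [0,0,0.6,0,0,0,80],
  [0,0,0.8,0,0,0,80],
  [0,0,1,0,0,0,80],
  [0,0,1,0,0,0,80],
  [0,0,1,0,0,0,80],
  [0,0,1,0,0,0,80],
])

```text
time: 3.92
tool_pos: [0.562, -0.1226, 0.0548]
ee_rot: [3.14, -0.004, -0.001]
wrist_force: [-0.4, -0.5, 0.6]
width: 0.0802
finger_force: 0.0
```

Request:
servo_tool([
  [0,0,0,0,0,0,30],
  [0,0,0,0,0,0,30],
  [0,0,0,0,0,0,30],
  [0,0,0,0,0,0,30],
  [0,0,0,0,0,0,30],
  [0,0,0,0,0,0,30],
  [0,0,0,0,0,0,30],
  [0,0,0,0,0,0,30],
  [0,0,0,0,0,0,30],
  [0,0,0,0,0,0,30],
])

```text
time: 4.75
tool_pos: [0.5608, -0.1213, 0.0525]
ee_rot: [3.142, -0.0, 0.0]
wrist_force: [0.5, -0.3, 1.3]
width: 0.0372
finger_force: 30.0
```

Request:
servo_tool([
  [0,0,-0.2,0,0,0,30],
  [0,0,-0.5,0,0,0,30],
  [0,0,-0.8,0,0,0,30],
  [0,0,-1,0,0,0,30],
  [0,0,-1,0,0,0,30],
  [0,0,-1,0,0,0,30],
  [0,0,-1,0,0,0,30],
])

```text
time: 5.33
tool_pos: [0.5597, -0.121, 0.1502]
ee_rot: [-3.141, 0.003, 0.0]
wrist_force: [0.7, -0.3, -1.5]
width: 0.0373
finger_force: 30.0
```

Request:
servo_tool([
  [-0.1,0.25,0,0,0,0,30],
  [-0.2,0.5,0,0,0,0,30],
  [-0.2,0.8,0,0,0,0,30],
  [-0.2,0.8,0,0,0,0,30],
])

```text
time: 5.67
tool_pos: [0.5387, -0.2053, 0.1491]
ee_rot: [3.14, 0.005, -0.005]
wrist_force: [0.1, -0.2, -1.0]
width: 0.0372
finger_force: 30.0
```

Request:
servo_tool([
  [-0.1,0.3,0,0,0,0,30],
  [-0.2,0.55,0,0,0,0,30],
  [-0.2,0.75,0,0,0,0,30],
  [-0.2,0.75,0,0,0,0,30],
  [-0.2,0.75,0,0,0,0,30],
  [-0.2,0.75,0,0,0,0,30],
])

```text
time: 6.17
tool_pos: [0.5202, -0.2751, 0.1505]
ee_rot: [-3.139, 0.003, 0.0]
wrist_force: [-1.0, -0.0, -2.1]
width: 0.0376
finger_force: 30.0
```

Request:
servo_tool([
  [0,0,0.2,0,0,0,30],
  [0,0,0.5,0,0,0,30],
  [0,0,0.7,0,0,0,30],
  [0,0,0.8,0,0,0,30],
  [0,0,0.88,0,0,0,30],
  [0,0,0.92,0,0,0,30],
  [0,0,0.95,0,0,0,30],
  [0,0,0.95,0,0,0,30],
  [0,0,0.95,0,0,0,30],
  [0,0,0.95,0,0,0,30],
])

```text
time: 7.0
tool_pos: [0.5215, -0.2768, 0.0588]
ee_rot: [3.14, -0.002, 0.0]
wrist_force: [-0.4, 1.0, -1.8]
width: 0.0372
finger_force: 30.0
```

Request:
servo_tool([
  [0,0,0,0,0,0,36],
  [0,0,0,0,0,0,36],
  [0,0,0,0,0,0,38],
  [0,0,0,0,0,0,40],
  [0,0,0,0,0,0,44],
  [0,0,0,0,0,0,54],
  [0,0,0,0,0,0,64],
  [0,0,0,0,0,0,64],
  [0,0,0,0,0,0,64],
])

```text
time: 7.75
tool_pos: [0.5208, -0.2764, 0.0576]
ee_rot: [3.141, -0.0, 0.0]
wrist_force: [0.1, -0.7, -0.2]
width: 0.0634
finger_force: 0.0
```

Request:
servo_tool([
  [0,0,-0.2,0,0,0,64],
  [0,0,-0.5,0,0,0,64],
  [0,0,-0.9,0,0,0,64],
  [0,0,-0.95,0,0,0,64],
  [0,0,-0.95,0,0,0,64],
])

```text
time: 8.17
tool_pos: [0.5228, -0.2777, 0.1572]
ee_rot: [3.136, -0.008, 0.0]
wrist_force: [0.1, -0.3, -0.3]
width: 0.064
finger_force: 0.0
```

Run:
```python
from h import *
im=robot.snapshot("side")[:,:,::-1]; cv2.imwrite("pics/s1.png",cv2.resize(im[100:300,200:500],None,fx=2.5,fy=2.5))
```

```text
(no output)
```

View pics/s1.png

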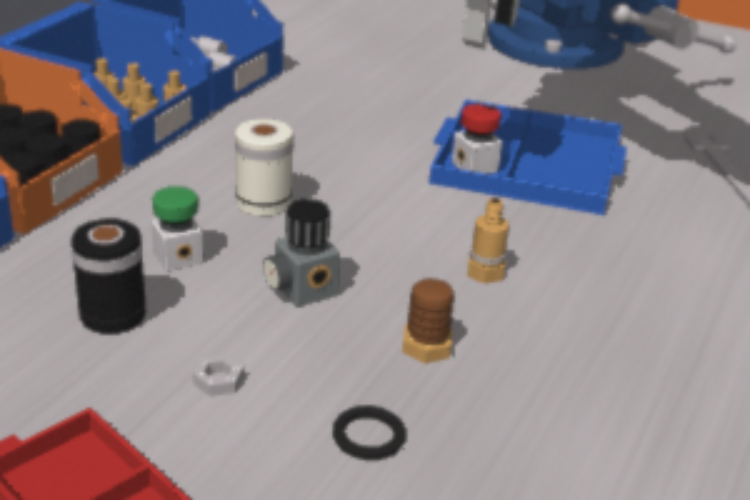

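Request:
servo_tool([
  [0.2,-1,0,0,0,0,80],
  [0.2,-1,0,0,0,0,80],
  [0.2,-1,0,0,0,0,80],
  [0.2,-1,0,0,0,0,80],
])

```text
time: 8.55
tool_pos: [0.5401, -0.172, 0.1498]
ee_rot: [-3.138, 0.004, 0.005]
wrist_force: [0.1, -1.0, 0.7]
width: 0.0798
finger_force: 0.0
```

Request:
servo_tool([
  [0.17,-1,0,0,0,0,80],
  [0.17,-1,0,0,0,0,80],
  [0.17,-1,0,0,0,0,80],
  [0.17,-1,0,0,0,0,80],
])

```text
time: 8.88
tool_pos: [0.5571, -0.0732, 0.1503]
ee_rot: [-3.14, 0.003, 0.004]
wrist_force: [0.2, -0.7, -0.2]
width: 0.0802
finger_force: 0.0
```

Request:
servo_tool([
  [0,-0.68,0,0,0,0,80],
  [0,-0.68,0,0,0,0,80],
  [0,-0.68,0,0,0,0,80],
  [0,-0.68,0,0,0,0,80],
  [0,-0.68,0.2,0,0,0,80],
  [0,-0.68,0.45,0,0,0,80],
  [0,-0.68,0.65,0,0,0,80],
  [0,-0.68,0.8,0,0,0,80],
  [0,-0.68,0.86,0,0,0,80],
  [0,-0.68,0.86,0,0,0,80],
  [0,-0.68,0.86,0,0,0,80],
  [0,-0.68,0.86,0,0,0,80],
])

```text
time: 9.88
tool_pos: [0.5587, -0.0093, 0.0677]
ee_rot: [3.141, -0.002, -0.001]
wrist_force: [0.3, -0.1, 0.1]
width: 0.08
finger_force: 0.0
```

Request:
servo_tool([
  [0,0,0,0,0,0,25],
  [0,0,0,0,0,0,25],
  [0,0,0,0,0,0,25],
  [0,0,0,0,0,0,25],
  [0,0,0,0,0,0,25],
  [0,0,0,0,0,0,25],
  [0,0,0,0,0,0,25],
  [0,0,0,0,0,0,25],
  [0,0,0,0,0,0,25],
  [0,0,0,0,0,0,25],
  [0,0,0,0,0,0,25],
])

```text
time: 10.8
tool_pos: [0.5577, -0.0081, 0.0664]
ee_rot: [-3.141, 0.0, 0.0]
wrist_force: [0.1, 0.6, 0.2]
width: 0.0335
finger_force: 30.0
```

Request:
servo_tool([
  [0,0,-0.15,0,0,0,25],
  [0,0,-0.4,0,0,0,25],
  [0,0,-0.7,0,0,0,25],
  [0,0,-0.9,0,0,0,25],
  [0,0,-1,0,0,0,25],
  [0,0,-1,0,0,0,25],
  [0,0,-1,0,0,0,25],
])

```text
time: 11.38
tool_pos: [0.5572, -0.0084, 0.1653]
ee_rot: [3.141, 0.002, -0.0]
wrist_force: [-0.2, 0.2, -3.7]
width: 0.0337
finger_force: 30.0
```

Request:
servo_tool([
  [-0.1,0.25,0,0,0,0,25],
  [-0.2,0.5,0,0,0,0,25],
  [-0.27,0.8,0,0,0,0,25],
])

```text
time: 11.63
tool_pos: [0.5285, -0.0877, 0.1631]
ee_rot: [-3.14, 0.006, 0.002]
wrist_force: [0.2, -0.7, -3.8]
width: 0.0336
finger_force: 30.0
```

Request:
servo_tool([
  [-0.1,0.3,0,0,0,0,25],
  [-0.2,0.6,0,0,0,0,25],
  [-0.27,0.81,0,0,0,0,25],
])

```text
time: 11.88
tool_pos: [0.5012, -0.1711, 0.1632]
ee_rot: [-3.141, 0.006, -0.001]
wrist_force: [0.0, -0.1, -3.5]
width: 0.0336
finger_force: 30.0
```

Request:
servo_tool([
  [-0.1,0.3,0,0,0,0,25],
  [-0.2,0.6,0,0,0,0,25],
  [-0.27,0.81,0,0,0,0,25],
])

```text
time: 12.13
tool_pos: [0.4743, -0.2519, 0.1632]
ee_rot: [-3.14, 0.005, -0.002]
wrist_force: [0.1, 0.1, -3.6]
width: 0.0335
finger_force: 30.0
```

Request:
servo_tool([
  [-0.1,0.3,0,0,0,0,25],
  [-0.2,0.55,0,0,0,0,25],
  [-0.28,0.7,0,0,0,0,25],
  [-0.28,0.81,0,0,0,0,25],
  [-0.28,0.81,0,0,0,0,25],
  [-0.28,0.81,0,0,0,0,25],
])

```text
time: 12.63
tool_pos: [0.4485, -0.3306, 0.1646]
ee_rot: [-3.139, 0.002, -0.0]
wrist_force: [-0.7, -1.1, -4.0]
width: 0.0335
finger_force: 30.0
```

Request:
servo_tool([
  [0,0,0.2,0,0,0,25],
  [0,0,0.5,0,0,0,25],
  [0,0,0.7,0,0,0,25],
  [0,0,0.8,0,0,0,25],
  [0,0,0.88,0,0,0,25],
  [0,0,0.92,0,0,0,25],
  [0,0,0.95,0,0,0,25],
  [0,0,0.95,0,0,0,25],
  [0,0,0.95,0,0,0,25],
  [0,0,0.95,0,0,0,25],
])

```text
time: 13.47
tool_pos: [0.4494, -0.3319, 0.0728]
ee_rot: [3.14, -0.002, -0.0]
wrist_force: [0.1, 0.1, -4.2]
width: 0.0334
finger_force: 30.0
```

Request:
servo_tool([
  [0,0,0,0,0,0,33],
  [0,0,0,0,0,0,34],
  [0,0,0,0,0,0,36],
  [0,0,0,0,0,0,40],
  [0,0,0,0,0,0,50],
  [0,0,0,0,0,0,60],
  [0,0,0,0,0,0,60],
  [0,0,0,0,0,0,60],
])

```text
time: 14.13
tool_pos: [0.4489, -0.3314, 0.0717]
ee_rot: [3.141, -0.0, 0.0]
wrist_force: [-0.6, 0.3, -0.5]
width: 0.0593
finger_force: 0.0
```

Request:
servo_tool([
  [0,0,-0.2,0,0,0,60],
  [0,0,-0.5,0,0,0,60],
  [0,0,-0.9,0,0,0,60],
  [0,0,-0.9,0,0,0,60],
  [0,0,-0.9,0,0,0,60],
])

```text
time: 14.55
tool_pos: [0.4502, -0.3326, 0.1651]
ee_rot: [3.137, -0.005, 0.0]
wrist_force: [-0.1, 0.3, -1.1]
width: 0.0602
finger_force: 0.0
```

Request:
servo_tool([
  [0,-0.4,0,0,0,0,70],
  [0,-0.85,0,0,0,0,70],
  [0,-0.85,0,0,0,0,70],
])

```text
time: 14.8
tool_pos: [0.4477, -0.2407, 0.1595]
ee_rot: [-3.136, 0.003, 0.004]
wrist_force: [0.7, 0.0, 0.6]
width: 0.0694
finger_force: 0.0
```

Request:
servo_tool([
  [0,-0.4,0,0,0,0,70],
  [0,-0.85,0,0,0,0,70],
  [0,-0.85,0,0,0,0,70],
])

```text
time: 15.05
tool_pos: [0.4478, -0.156, 0.1599]
ee_rot: [-3.137, 0.002, 0.005]
wrist_force: [-0.2, -0.3, -0.2]
width: 0.0698
finger_force: 0.0
```

Request:
servo_tool([
  [0,-0.4,0,0,0,0,70],
  [0,-0.85,0,0,0,0,70],
  [0,-0.85,0,0,0,0,70],
])

```text
time: 15.3
tool_pos: [0.4479, -0.0715, 0.1602]
ee_rot: [-3.138, 0.002, 0.006]
wrist_force: [-0.6, 0.7, 0.3]
width: 0.0701
finger_force: 0.0
```

Request:
servo_tool([
  [-0.06,-0.4,0.1,0,0,0,70],
  [-0.06,-0.85,0.3,0,0,0,70],
  [-0.06,-0.85,0.3,0,0,0,70],
  [-0.06,-0.85,0.3,0,0,0,70],
  [-0.06,-0.85,0.3,0,0,0,70],
])

```text
time: 15.72
tool_pos: [0.4426, 0.0078, 0.1308]
ee_rot: [3.14, 0.001, 0.001]
wrist_force: [0.4, 0.0, 1.0]
width: 0.0701
finger_force: 0.0
```

Request:
servo_tool([
  [0,0,0.2,0,0,0,70],
  [0,0,0.5,0,0,0,70],
  [0,0,0.75,0,0,0,70],
  [0,0,0.9,0,0,0,70],
  [0,0,0.95,0,0,0,70],
  [0,0,0.95,0,0,0,70],
  [0,0,0.95,0,0,0,70],
  [0,0,0.95,0,0,0,70],
])

```text
time: 16.38
tool_pos: [0.4443, 0.0078, 0.0382]
ee_rot: [3.141, -0.003, -0.001]
wrist_force: [0.2, 0.8, 0.1]
width: 0.0699
finger_force: 0.0
```

Request:
servo_tool([
  [0,0,0,0,0,0,25],
  [0,0,0,0,0,0,25],
  [0,0,0,0,0,0,25],
  [0,0,0,0,0,0,25],
  [0,0,0,0,0,0,25],
  [0,0,0,0,0,0,25],
  [0,0,0,0,0,0,25],
  [0,0,0,0,0,0,25],
  [0,0,0,0,0,0,25],
  [0,0,0,0,0,0,25],
])

```text
time: 17.22
tool_pos: [0.4427, 0.0087, 0.0365]
ee_rot: [-3.142, -0.0, 0.0]
wrist_force: [-0.1, 0.7, 0.8]
width: 0.0318
finger_force: 30.0
```

Request:
servo_tool([
  [0,0,-0.2,0,0,0,25],
  [0,0,-0.5,0,0,0,25],
  [0,0,-0.8,0,0,0,25],
  [0,0,-1,0,0,0,25],
  [0,0,-1,0,0,0,25],
  [0,0,-1,0,0,0,25],
])

```text
time: 17.72
tool_pos: [0.4432, 0.0086, 0.1368]
ee_rot: [3.141, -0.002, 0.0]
wrist_force: [0.7, -0.2, -1.5]
width: 0.0316
finger_force: 30.0
```

Request:
servo_tool([
  [0.1,0.3,0,0,0,0,25],
  [0.2,0.6,0,0,0,0,25],
  [0.23,0.91,0,0,0,0,25],
])

```text
time: 17.97
tool_pos: [0.465, -0.0826, 0.1335]
ee_rot: [-3.14, 0.004, 0.002]
wrist_force: [0.5, -0.7, -1.1]
width: 0.0313
finger_force: 30.0
```

Request:
servo_tool([
  [0.1,0.3,0,0,0,0,25],
  [0.2,0.6,0,0,0,0,25],
  [0.23,0.91,0,0,0,0,25],
])

```text
time: 18.22
tool_pos: [0.488, -0.1741, 0.133]
ee_rot: [-3.139, 0.004, 0.0]
wrist_force: [1.3, -0.2, -1.1]
width: 0.0316
finger_force: 30.0
```

Request:
servo_tool([
  [0.1,0.3,0,0,0,0,25],
  [0.2,0.6,0,0,0,0,25],
  [0.23,0.91,0,0,0,0,25],
])

```text
time: 18.47
tool_pos: [0.5111, -0.2649, 0.1327]
ee_rot: [-3.138, 0.004, 0.0]
wrist_force: [-0.3, 1.2, -0.6]
width: 0.0314
finger_force: 30.0
```

Request:
servo_tool([
  [0.1,0.3,0,0,0,0,25],
  [0.2,0.6,0,0,0,0,25],
  [0.24,0.8,0,0,0,0,25],
  [0.24,0.91,0,0,0,0,25],
  [0.24,0.91,0,0,0,0,25],
  [0.24,0.91,0,0,0,0,25],
  [0.24,0.91,0,0,0,0,25],
])

```text
time: 19.05
tool_pos: [0.5352, -0.3537, 0.1354]
ee_rot: [-3.14, 0.002, 0.001]
wrist_force: [0.1, 0.9, 0.4]
width: 0.0313
finger_force: 30.0
```

Request:
servo_tool([
  [0,0,0.2,0,0,0,25],
  [0,0,0.5,0,0,0,25],
  [0,0,0.7,0,0,0,25],
  [0,0,0.8,0,0,0,25],
  [0,0,0.88,0,0,0,25],
  [0,0,0.92,0,0,0,25],
  [0,0,0.95,0,0,0,25],
  [0,0,0.95,0,0,0,25],
  [0,0,0.95,0,0,0,25],
  [0,0,0.95,0,0,0,25],
])

```text
time: 19.88
tool_pos: [0.5364, -0.3559, 0.0429]
ee_rot: [3.14, -0.002, 0.0]
wrist_force: [0.3, -0.1, -1.8]
width: 0.0318
finger_force: 30.0
```

Request:
servo_tool([
  [0,0,0,0,0,0,31],
  [0,0,0,0,0,0,32],
  [0,0,0,0,0,0,34],
  [0,0,0,0,0,0,38],
  [0,0,0,0,0,0,46],
  [0,0,0,0,0,0,52],
  [0,0,0,0,0,0,52],
  [0,0,0,0,0,0,52],
])

```text
time: 20.55
tool_pos: [0.5358, -0.3553, 0.0416]
ee_rot: [3.141, -0.0, 0.0]
wrist_force: [0.1, 0.7, -1.0]
width: 0.0519
finger_force: 0.0
```

Request:
servo_tool([
  [0,0,-0.2,0,0,0,52],
  [0,0,-0.5,0,0,0,52],
  [0,0,-0.9,0,0,0,52],
  [0,0,-1,0,0,0,52],
  [0,0,-1,0,0,0,52],
])

```text
time: 20.97
tool_pos: [0.538, -0.3571, 0.1473]
ee_rot: [3.135, -0.008, 0.0]
wrist_force: [0.3, -0.0, 0.4]
width: 0.0523
finger_force: 0.0
```

Run:
```python
from h import *
im=robot.snapshot("side")[:,:,::-1]; cv2.imwrite("pics/s2.png",cv2.resize(im[100:300,200:500],None,fx=2.5,fy=2.5))
```

```text
(no output)
```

View pics/s2.png

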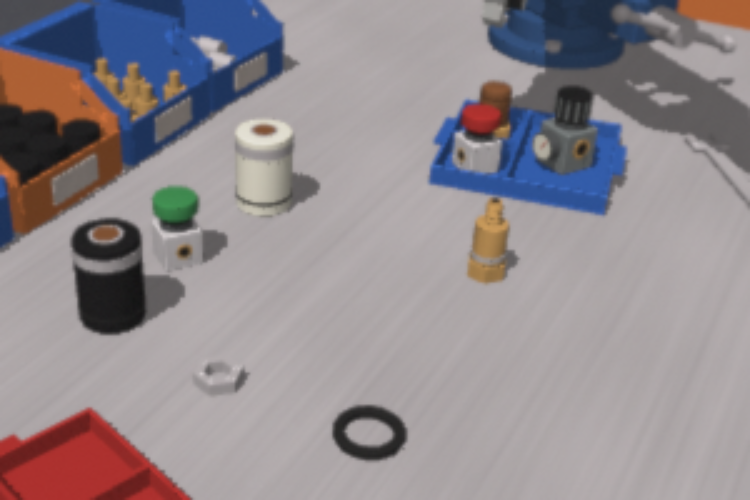

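Blue kit is in place: silencer at crop (495,105), valve (478,140) and regulator (568,130), all upright. Coupling next.

Request:
servo_tool([
  [-0.15,-0.4,0,0,0,0,60],
  [-0.3,-0.8,0,0,0,0,60],
  [-0.3,-0.8,0,0,0,0,60],
])

```text
time: 21.27
tool_pos: [0.5011, -0.2682, 0.1358]
ee_rot: [-3.132, 0.01, 0.003]
wrist_force: [-0.1, -0.8, -0.1]
width: 0.0598
finger_force: 0.0
```

Request:
servo_tool([
  [-0.15,-0.4,0,0,0,0,60],
  [-0.3,-0.8,0,0,0,0,60],
  [-0.3,-0.8,0,0,0,0,60],
])

```text
time: 21.52
tool_pos: [0.4717, -0.1892, 0.1376]
ee_rot: [-3.135, 0.008, 0.004]
wrist_force: [0.2, 0.5, -0.1]
width: 0.0601
finger_force: 0.0
```

Request:
servo_tool([
  [-0.15,-0.4,0,0,0,0,60],
  [-0.3,-0.8,0.1,0,0,0,60],
  [-0.31,-0.84,0.1,0,0,0,60],
  [-0.31,-0.84,0.1,0,0,0,60],
  [-0.31,-0.84,0.1,0,0,0,60],
  [-0.31,-0.84,0.1,0,0,0,60],
  [-0.31,-0.84,0.1,0,0,0,60],
])

```text
time: 22.1
tool_pos: [0.4454, -0.1127, 0.1315]
ee_rot: [3.141, -0.0, -0.001]
wrist_force: [1.2, -0.4, -0.0]
width: 0.06
finger_force: 0.0
```

Request:
servo_tool([
  [0,0,0.2,0,0,0,60],
  [0,0,0.5,0,0,0,60],
  [0,0,0.75,0,0,0,60],
  [0,0,0.9,0,0,0,60],
  [0,0,0.93,0,0,0,60],
  [0,0,0.93,0,0,0,60],
  [0,0,0.93,0,0,0,60],
  [0,0,0.93,0,0,0,60],
])

```text
time: 22.77
tool_pos: [0.4461, -0.1122, 0.0401]
ee_rot: [3.14, -0.003, -0.001]
wrist_force: [-0.2, -0.3, 0.6]
width: 0.0601
finger_force: 0.0
```

Request:
servo_tool([
  [0,0,0,0,0,0,20],
  [0,0,0,0,0,0,20],
  [0,0,0,0,0,0,20],
  [0,0,0,0,0,0,20],
  [0,0,0,0,0,0,20],
  [0,0,0,0,0,0,20],
  [0,0,0,0,0,0,20],
  [0,0,0,0,0,0,20],
  [0,0,0,0,0,0,20],
  [0,0,0,0,0,0,20],
])

```text
time: 23.6
tool_pos: [0.4448, -0.1114, 0.0387]
ee_rot: [3.141, -0.0, 0.0]
wrist_force: [-0.1, 0.4, 2.2]
width: 0.027
finger_force: 30.0
```

Request:
servo_tool([
  [0,0,-0.2,0,0,0,20],
  [0,0,-0.5,0,0,0,20],
  [0,0,-0.8,0,0,0,20],
  [0,0,-1,0,0,0,20],
  [0,0,-1,0,0,0,20],
  [0,0,-1,0,0,0,20],
])

```text
time: 24.1
tool_pos: [0.4451, -0.1115, 0.1387]
ee_rot: [3.141, -0.002, 0.0]
wrist_force: [-0.2, 0.4, -1.9]
width: 0.0275
finger_force: 30.0
```

Request:
servo_tool([
  [0.1,-0.3,0,0,0,0,20],
  [0.2,-0.6,0,0,0,0,20],
  [0.33,-0.93,0,0,0,0,20],
])

```text
time: 24.35
tool_pos: [0.476, -0.0178, 0.1353]
ee_rot: [-3.141, 0.005, -0.003]
wrist_force: [0.0, 0.2, -1.1]
width: 0.0273
finger_force: 30.0
```

Request:
servo_tool([
  [0.1,-0.3,0,0,0,0,20],
  [0.2,-0.6,0,0,0,0,20],
  [0.33,-0.93,0,0,0,0,20],
])

```text
time: 24.6
tool_pos: [0.5089, 0.0758, 0.135]
ee_rot: [3.141, 0.006, -0.0]
wrist_force: [0.6, -0.8, -1.4]
width: 0.0278
finger_force: 30.0
```

Request:
servo_tool([
  [0.1,-0.3,0,0,0,0,20],
  [0.2,-0.6,0,0,0,0,20],
  [0.33,-0.93,0,0,0,0,20],
])

```text
time: 24.85
tool_pos: [0.542, 0.1686, 0.1347]
ee_rot: [3.14, 0.006, -0.0]
wrist_force: [0.7, -0.4, -1.9]
width: 0.027
finger_force: 30.0
```

Request:
servo_tool([
  [0.1,-0.3,0,0,0,0,20],
  [0.2,-0.6,0,0,0,0,20],
  [0.32,-0.85,0,0,0,0,20],
  [0.32,-0.95,0,0,0,0,20],
  [0.32,-0.95,0,0,0,0,20],
  [0.32,-0.95,0,0,0,0,20],
  [0.32,-0.95,0,0,0,0,20],
])

```text
time: 25.43
tool_pos: [0.5748, 0.2611, 0.1371]
ee_rot: [3.14, 0.002, -0.001]
wrist_force: [0.1, -0.5, -1.7]
width: 0.0277
finger_force: 30.0
```

Request:
servo_tool([
  [0,0,0.2,0,0,0,20],
  [0,0,0.5,0,0,0,20],
  [0,0,0.7,0,0,0,20],
  [0,0,0.8,0,0,0,20],
  [0,0,0.88,0,0,0,20],
  [0,0,0.92,0,0,0,20],
  [0,0,0.95,0,0,0,20],
  [0,0,0.95,0,0,0,20],
  [0,0,0.95,0,0,0,20],
  [0,0,0.95,0,0,0,20],
])

```text
time: 26.27
tool_pos: [0.5765, 0.2629, 0.0448]
ee_rot: [-3.141, -0.002, 0.0]
wrist_force: [-0.0, 0.5, -0.5]
width: 0.0274
finger_force: 30.0
```

Request:
servo_tool([
  [0,0,0,0,0,0,27],
  [0,0,0,0,0,0,28],
  [0,0,0,0,0,0,30],
  [0,0,0,0,0,0,36],
  [0,0,0,0,0,0,44],
  [0,0,0,0,0,0,50],
  [0,0,0,0,0,0,50],
  [0,0,0,0,0,0,50],
])

```text
time: 26.93
tool_pos: [0.5757, 0.2627, 0.0435]
ee_rot: [3.142, -0.0, 0.0]
wrist_force: [0.3, 0.1, 0.4]
width: 0.0501
finger_force: 0.0
```

Request:
servo_tool([
  [0,0,-0.2,0,0,0,50],
  [0,0,-0.5,0,0,0,50],
  [0,0,-0.9,0,0,0,50],
  [0,0,-1,0,0,0,50],
  [0,0,-1,0,0,0,50],
  [0,0,-1,0,0,0,50],
])

```text
time: 27.43
tool_pos: [0.576, 0.2627, 0.1438]
ee_rot: [-3.141, -0.001, 0.0]
wrist_force: [-0.6, -0.3, -1.0]
width: 0.0499
finger_force: 0.0
```

Request:
servo_tool([
  [0.2,0.4,0,0,0,0,80],
  [0.46,0.8,0,0,0,0,80],
  [0.46,0.8,0,0,0,0,80],
])

```text
time: 27.68
tool_pos: [0.6225, 0.1775, 0.1396]
ee_rot: [3.137, 0.004, -0.004]
wrist_force: [0.5, -1.3, -0.2]
width: 0.0665
finger_force: 0.0
```

Request:
servo_tool([
  [0.2,0.4,0,0,0,0,80],
  [0.46,0.8,0,0,0,0,80],
  [0.46,0.8,0,0,0,0,80],
  [0.46,0.8,0,0,0,0,80],
  [0.46,0.8,0,0,0,0,80],
  [0.46,0.8,0,0,0,0,80],
  [0.46,0.8,0,0,0,0,80],
])

```text
time: 28.27
tool_pos: [0.6667, 0.1046, 0.1428]
ee_rot: [-3.141, 0.001, 0.002]
wrist_force: [0.1, -0.1, -0.9]
width: 0.0804
finger_force: 0.0
```

Request:
servo_tool([
  [0,0,0.2,0,0,0,80],
  [0,0,0.5,0,0,0,80],
  [0,0,0.75,0,0,0,80],
  [0,0,0.9,0,0,0,80],
  [0,0,0.98,0,0,0,80],
  [0,0,0.98,0,0,0,80],
  [0,0,0.98,0,0,0,80],
  [0,0,0.98,0,0,0,80],
])

```text
time: 28.93
tool_pos: [0.6688, 0.1033, 0.0476]
ee_rot: [-3.141, -0.003, 0.001]
wrist_force: [-0.4, -0.3, -0.2]
width: 0.08
finger_force: 0.0
```

Request:
servo_tool([
  [0,0,0,0,0,0,45],
  [0,0,0,0,0,0,45],
  [0,0,0,0,0,0,45],
  [0,0,0,0,0,0,45],
  [0,0,0,0,0,0,45],
  [0,0,0,0,0,0,45],
  [0,0,0,0,0,0,45],
  [0,0,0,0,0,0,45],
  [0,0,0,0,0,0,45],
])

```text
time: 29.68
tool_pos: [0.668, 0.1028, 0.046]
ee_rot: [-3.141, -0.001, 0.0]
wrist_force: [-0.2, 0.3, 3.0]
width: 0.052
finger_force: 30.0
```

Request:
servo_tool([
  [0,0,-0.2,0,0,0,45],
  [0,0,-0.5,0,0,0,45],
  [0,0,-0.8,0,0,0,45],
  [0,0,-1,0,0,0,45],
  [0,0,-1,0,0,0,45],
  [0,0,-1,0,0,0,45],
])

```text
time: 30.18
tool_pos: [0.668, 0.1025, 0.1455]
ee_rot: [3.141, -0.001, -0.0]
wrist_force: [-0.8, 0.7, -3.5]
width: 0.0515
finger_force: 30.0
```

Request:
servo_tool([
  [-0.25,-0.15,0,0,0,0,45],
  [-0.5,-0.3,0,0,0,0,45],
  [-0.78,-0.5,0,0,0,0,45],
])

```text
time: 30.43
tool_pos: [0.5873, 0.1515, 0.1405]
ee_rot: [3.14, 0.007, -0.002]
wrist_force: [0.8, 0.5, -2.6]
width: 0.0516
finger_force: 30.0
```

Request:
servo_tool([
  [-0.3,-0.2,0,0,0,0,45],
  [-0.6,-0.5,0,0,0,0,45],
  [-0.79,-0.8,0,0,0,0,45],
  [-0.79,-0.8,0,0,0,0,45],
])

```text
time: 30.77
tool_pos: [0.5046, 0.237, 0.1417]
ee_rot: [-3.14, 0.009, 0.007]
wrist_force: [1.0, -1.1, -3.4]
width: 0.0515
finger_force: 30.0
```

Request:
servo_tool([
  [0,-0.3,0,0,0,0,45],
  [0,-0.6,0,0,0,0,45],
  [0,-0.8,0,0,0,0,45],
  [0,-0.92,0,0,0,0,45],
  [0,-0.92,0,0,0,0,45],
  [0,-0.92,0,0,0,0,45],
])

```text
time: 31.27
tool_pos: [0.51, 0.3238, 0.1431]
ee_rot: [3.138, 0.003, 0.001]
wrist_force: [0.4, -0.1, -3.2]
width: 0.0518
finger_force: 30.0
```

Request:
servo_tool([
  [0,0,0.2,0,0,0,45],
  [0,0,0.5,0,0,0,45],
  [0,0,0.7,0,0,0,45],
  [0,0,0.8,0,0,0,45],
  [0,0,0.88,0,0,0,45],
  [0,0,0.92,0,0,0,45],
  [0,0,0.95,0,0,0,45],
  [0,0,0.95,0,0,0,45],
  [0,0,0.95,0,0,0,45],
  [0,0,0.95,0,0,0,45],
])

```text
time: 32.1
tool_pos: [0.5115, 0.3251, 0.0519]
ee_rot: [-3.141, -0.002, 0.0]
wrist_force: [0.2, 0.2, -3.3]
width: 0.0518
finger_force: 30.0
```

Request:
servo_tool([
  [0,0,0,0,0,0,51],
  [0,0,0,0,0,0,53],
  [0,0,0,0,0,0,56],
  [0,0,0,0,0,0,62],
  [0,0,0,0,0,0,70],
  [0,0,0,0,0,0,74],
  [0,0,0,0,0,0,74],
  [0,0,0,0,0,0,74],
])

```text
time: 32.77
tool_pos: [0.5108, 0.3247, 0.0505]
ee_rot: [-3.142, -0.0, 0.0]
wrist_force: [0.1, 0.5, -0.4]
width: 0.0739
finger_force: 0.0
```

Request:
servo_tool([
  [0,0,-0.2,0,0,0,74],
  [0,0,-0.5,0,0,0,74],
  [0,0,-0.9,0,0,0,74],
  [0,0,-1,0,0,0,74],
  [0,0,-1,0,0,0,74],
  [0,0,-1,0,0,0,74],
  [0,0,-1,0,0,0,74],
  [0,0,-1,0,0,0,74],
])

```text
time: 33.43
tool_pos: [0.5095, 0.324, 0.1475]
ee_rot: [3.139, 0.004, -0.0]
wrist_force: [0.3, -0.8, -1.6]
width: 0.0738
finger_force: 0.0
```

Request:
servo_tool([
  [-0.8,0.2,-1,0,0,0,74],
  [-0.8,0.2,-1,0,0,0,74],
  [-0.8,0.2,-1,0,0,0,74],
  [-0.8,0.2,-1,0,0,0,74],
  [-0.8,0.2,-1,0,0,0,74],
  [-0.8,0.2,-1,0,0,0,74],
  [-0.8,0.2,-1,0,0,0,74],
  [-0.8,0.2,-1,0,0,0,74],
])

```text
time: 34.1
tool_pos: [0.4305, 0.3042, 0.2474]
ee_rot: [3.139, 0.005, -0.0]
wrist_force: [-0.6, 0.1, -0.3]
width: 0.0741
finger_force: 0.0
```

Run:
```python
from h import *
for n in("side","top"): cv2.imwrite(f"pics/{n}3.png",robot.snapshot(n)[:,:,::-1])
```

```text
(no output)
```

View pics/side3.png

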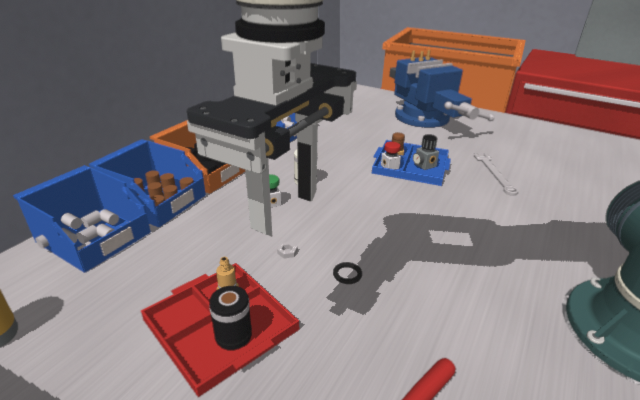

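View pics/top3.png

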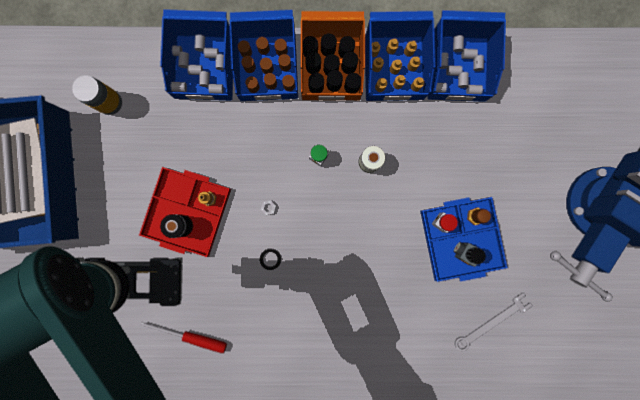

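The side and top views show all five parts upright in their compartments: coupling (207,198), black canister (175,226), red valve (447,222), silencer (481,216) and regulator (472,253). The green valve and white canister are where they started, so I'm handing the job in.

```bash
python3 -c "
from bench import robot
print(robot.close_job())"
```

```text
the job is handed in; nothing more can be done
None
```

I placed all five parts upright in their correct compartments, left the green-button valve and white canister where they stood, and handed the job in at about 34 s; the hand-in returned no verdict.

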